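Close the mould press on a mould frame by pushing its capstan spokes

TASK

Close the small bench press on the mould frame that sits part-way in it. Push the frame by its handle fully home against the stop at the back of the bottom plate, then, with a fingertip against a spoke, push the wheel on top round clockwise (seen from above) until the upper plate comes down and clamps the frame firmly. It is all pushing: do not lift the frame, and leave the loupe, the scalpel and the cream tin where they are.

Things in the scene. Friction and masses are not known exactly. Their poses are not given: they have to be found in the camera images.
- press: Fixed bench mould press, 112 x 118 mm on plan. Origin: on the screw axis, at the bench surface; +x points from its open front (where the frame's handle sticks out) to the back stop. Bottom plate: top 40 mm up, with low side guides (3 mm play) that lead the frame straight back to the stop. Highest fixed points: column nuts 46 mm either side of the axis (along y), 142 mm up; the wheel is above them.
- mould_frame: Loose aluminium mould frame with brass cover plates, 80 (along x) x 54 x 22 mm, 0.28 to 0.46 kg, with a round wooden handle at its -x end. Origin: centre of its underside, on the bottom plate. It starts 16 to 32 mm short of home, already between the guides; fully home against the back stop its origin lies on the screw axis, 40 mm up.
- handle_end (a point): Middle of the end face of the frame's wooden handle: 110 mm from the frame's origin along its -x, 11 mm above its underside (so 51 mm above the bench). Handle 20 mm thick and 48 mm long, on a thin shank. Pushing here along the press's +x slides the frame home (2 to 5 N).
- platen: Upper plate of the press, 84 x 62 mm. Origin: centre of its underside, on the screw axis, 75 mm above the bench when the wheel reads 0. It goes down 3.2 mm for each radian of wheel; the frame's top is 62 mm above the bench.
- wheel (a joint): Turn of the wheel in rad, growing clockwise seen from above; it starts between 0.05 and 1.2. The upper plate touches the frame at about 4.06; there it stiffens sharply, and a further 0.06 to 0.15 rad clamps it firmly (4.9 is the end of the screw). The screw holds wherever it is left.
- wheel_hub (a point): On the wheel's axis at the height of its three spokes: about 187 mm above the bench at joint 0, sinking 3.2 mm a radian with the upper plate. Its x axis points along one spoke, the others 120 degrees to either side. The hub, 29 mm thick, rises 14 mm above this point; nothing else does. Turning takes about 0.15 N m (4 N at 40 mm off the axis), and twice that when the frame is firmly clamped.
- spoke_ball (a point): Centre of the ball on the spoke that lies along the hub's x axis, 60 mm from the axis; all three are alike: black balls 17 mm thick on level steel rods 7.4 mm thick, bare from 15 to 51 mm off the axis, where a finger pointing down can push them.
- loupe: Bystander: black eye loupe, 38 mm across, 32 mm high, standing beside the handle. Origin: centre of its underside.
- scalpel: Bystander: metal scalpel, 112 mm long, 10 mm thick, lying on the other side of the handle. Origin: centre of its underside.
- tin_cream: Bystander: cream tin box, 59 x 82 x 31 mm, beyond the press. Origin: centre of its underside.

How it is judged:
On the way, in this order (a step that is already met when the one before it is completed fails the run):
1. the frame is pushed fully home against the back stop, the press still open above it (x of mould_frame in the frame of press above -0.003 m and z of mould_frame in the frame of press below 0.043 m and contact force between platen and mould_frame below 1 N), for 0.2 s.
2. the wheel is turned down until the upper plate clamps the frame (x of mould_frame in the frame of press above -0.003 m and z of mould_frame in the frame of press below 0.043 m and contact force between platen and mould_frame above 15 N), for 0.2 s.
At the end, for the whole second after the job is handed in: The mould frame lies flat on the bottom plate within 3 mm of the back stop, and the upper plate has been wound down onto it and clamps it with more than 15 N, at rest (all of step 2 and value of joint wheel above 4 rad and velocity of joint wheel between -0.05 and 0.05 rad/s and linear speed of mould_frame below 0.01 m/s); the robot touches nothing.
It fails at once if the mould frame is lifted or tipped (more than 6 mm or 0.12 rad) (z of mould_frame in the frame of press above 0.046 m or angle between mould_frame's own z axis and vertical above 0.12 rad).
It fails at once if the upper plate is wound down onto a frame that is not home (contact force between platen and mould_frame above 4 N and x of mould_frame in the frame of press below -0.005 m).
It fails at once if the loupe, the scalpel or the cream tin is moved more than 15 mm (distance of any of loupe, scalpel, tin_cream from where it was at the start of the episode above 0.015 m).
It also fails if it takes over 54 s, if anything falls off the work surface, if the arm or the gripper's body presses on something with over 40 N, if the wrist force passes 120 N, or if a joint passes its speed limit or range.

ROBOT

A 6-joint arm with a two-finger parallel gripper is mounted at the origin on a cart in front of the work surface, level with it; the furniture and walls round the work are solid. World frame = base frame: x ahead of the robot, y to its left, z up, the work surface at z = 0. Lengths are in m, angles in rad, forces in N, time in s.
With the tool pointing down it reaches from about 0.375 to 0.975 m from the base axis. Payload 3.8 kg.
Tool frame: the origin (TCP) lies on the centre line of the jaws, within the pads' length; the fingertips stand 8 mm ahead of it and the grasp point (between the pads) lies 11 mm behind it; z points along the fingers, y is the direction in which the jaws open and shut (so a half turn about z gives the same grasp; the last joint's range is limited). The gripper opens to 85 mm and grips with 20 to 120 N. Pads are 22 mm wide; open, the fingers measure 114 mm over their backs; the gripper's body (76 mm by 85 mm) begins 54 mm behind the grasp point. The pads swing forward as they close: fully open they stand 13 mm farther back than shut.
Start: joints at [-0.037, 0.264, 1.604, -0, 1.274, -0.037], TCP at [0.675, -0, 0.239] pointing down, gripper open.
Joint ranges: [-2.63, 2.63], [-0.94, 2.18], [0.31, 2.57], [-1.31, 4.45], [0, 2.66], [-2.55, 2.55]. Speed limits (rad/s): [2.57, 2.57, 3.14, 3.14, 3.14, 3.14].

INTERFACE

Orientations are given as a rotation vector (axis times angle).
In Python, from workcell import * gives the robot as it stands.
- The arm moves only by the tool play_rows, never from a script. Its arguments are lists of equal length, an entry for each row: "slide": the shift along the tool's x, y, z in cm, a list of three; "delta_rot": the turn, a rotation vector about the tool's x, y, z in rad, a list of three. In form: {"slide": [[x, y, z], ...], "delta_rot": [[wx, wy, wz], ...]}. A call has 1 to 12 rows; each row is the pose to reach, as a shift and turn from the pose measured when the call began, along the tool's axes at that moment; what a row does not reach only later rows make up. A row lasts 1/12 s, in which the tool goes at most 41.7 mm and 7.16 degrees, less where a joint would pass 70% of its speed; a pose out of reach is approached as far as the arm can. A call with a gripper value outside its range is refused whole. "hand" is the opening, from 0 (shut) to 1 (fully open), set as the call begins (left out, the last holds). The fingers move at their own pace and stop on an object; "force" is the grip in N (left out, the last holds). Time passes only in rows, so rows that repeat a pose let the fingers close. It gives the time, the measured TCP pose, the force and the opening at its end, in the units of the state.
- read_state(): the state, without advancing time (a new reading comes with each control period).
- read_camera(name): name is "scene" or "side" or "wrist"; returns a dict with "image" (400x640x3 uint8, red, green, blue), "depth" (400x640 float32, m along the optical axis (not along the pixel's ray), 0 where there is no reading), "fovy" (degrees; the focal length in pixels is half the picture's height over the tangent of half this angle, whatever the lens; pixels are square), "cx", "cy" (the principal point, pixels), "k1" (the pictures are not rectified: a ray, as slopes to the right and down, at radius r is drawn at 1 + k1 r^2 times it, then the intrinsics apply), "world_from_camera" (4x4, takes a point from camera to world coordinates); the wrist camera has in their place "hand_eye" (4x4, takes a point from camera to tool coordinates, whose origin is the TCP and whose axes are the flange's). Camera axes: x right, y up, looking along -z (the intrinsics and any distortion apply to the point x, -y, -z); pixel columns grow to the right and rows downward; lengths in m; the calibration is good to about 2 mm. A picture is of the moment at which its call begins: read the wrist's pose just before it.
- finish_job(): hands the job in, once; it reports no verdict.
Trained networks look in a picture, given as the dict that the camera call returned (one of the last four; its "shot" number tells which), for a name from the list of things; names that differ only in an ending like _2 or _b are one class to them, and where a whole thing is asked for, a point or a joint stands for the part that bears it (a point fixed in the world has none). Each returns a list of dicts, best first, with "conf" (0 to 1); they miss things now and then, are a little off and sometimes report something else, mostly with a low value. They report only what shows in the picture. A call takes as long as a camera call.
- spot_in(target, picture): "bbox" ([centre column, centre row, width, height] in pixels, round what is visible of it).
- landmark_of(target, picture): "at" ([column, row] in pixels: a listed point, or the origin of a listed thing).
The state is a dict: "time": time; "q": joint angles; "joint_vel": joint speeds; "joint_torque": joint torques, N m; "tool_pos": TCP position; "tcp_rot": TCP orientation; "wrist_force": force on the tool from outside, world axes, zero at the start; "torque": the same for the moment, N m; "width": opening from 0.0 (shut) to 1.0 (fully open).
Only numpy, scipy, OpenCV 4.12 (cv2) and the standard library are available. Lean on these libraries where they do the work, as an engineer would, in place of code of your own. Each camera call takes 0.05 s, during which the arm holds its last target.

## Working session

There is one attempt and no reset: what is moved stays moved. The work goes in short steps, Python scripts to look and compute and a tool call to move; the robot and the scene stay as the last step left them, time stands still between calls to the robot, and variables do not carry over. Pictures are saved under pics/ and viewed, and the job is handed in when it is done.

Besides the shell and the picture viewer there is one more tool, called after "Emit:" as name(argument=value, ...), one argument or row to a line, values as JSON. play_rows: Moves the arm, as the interface text tells. Its arguments: {"type":"object","properties":{"slide":{"type":"array"},"delta_rot":{"type":"array"},"hand":{"type":"number"},"force":{"type":"number"}},"required":["slide","delta_rot"]}

```bash
ls; mkdir -p pics
cat > h.py <<'E'
from workcell import *
import numpy as np, cv2
from scipy.spatial.transform import Rotation as R
def f_of(c): return 200/np.tan(np.radians(c["fovy"])/2)
def wfc(c,st=None):
    if "world_from_camera" in c: return np.array(c["world_from_camera"])
    T=np.eye(4);T[:3,:3]=R.from_rotvec(st["tcp_rot"]).as_matrix();T[:3,3]=st["tool_pos"]
    return T@np.array(c["hand_eye"])
def ray(c,u,v):
    f=f_of(c);x=(u-c["cx"])/f;y=(v-c["cy"])/f
    a,b=x,y
    for _ in range(20):
        s=1+c["k1"]*(a*a+b*b);a,b=x/s,y/s
    return np.array([a,-b,-1.0])
def at_z(c,u,v,z,st=None):
    T=wfc(c,st);d=T[:3,:3]@ray(c,u,v);o=T[:3,3];return o+d*(z-o[2])/d[2]
def at_depth(c,u,v,st=None):
    d=c["depth"][int(round(v)),int(round(u))];T=wfc(c,st);return T[:3,:3]@(ray(c,u,v)*d)+T[:3,3]
def proj(c,p,st=None):
    T=np.linalg.inv(wfc(c,st));q=T[:3,:3]@np.array(p)+T[:3,3];a=q[0]/-q[2];b=-q[1]/-q[2]
    s=1+c["k1"]*(a*a+b*b);f=f_of(c);return np.array([c["cx"]+f*a*s,c["cy"]+f*b*s])
def save(c,n): cv2.imwrite("pics/"+n+".png",c["image"][:,:,::-1])
E
python3 - <<'E'
from h import *
st=read_state();print(st)
for n in ["scene","side","wrist"]:
    c=read_camera(n);save(c,n+"0");print(n,c["fovy"],c["k1"],wfc(c,st).round(3).tolist())
    for t in ["press","mould_frame","handle_end","platen","wheel_hub","spoke_ball","loupe","scalpel","tin_cream"]:
        r=landmark_of(t,c)
        for k in r[:3]: print(t,k, at_depth(c,*k["at"],st).round(3))
E
```

```text
pics
{'time': 0.0, 'q': array([-3.68843970e-02,  2.64738065e-01,  1.60533557e+00, -2.30918768e-05,
        1.27371497e+00, -3.69137041e-02]), 'joint_vel': array([ 7.68575665e-05, -4.09162552e-04, -1.07709773e-03,  1.80859118e-03,
        9.23585222e-04,  6.92889969e-04]), 'joint_torque': array([ 6.10465631e-04, -5.15121067e+01, -3.67308676e+01, -4.07824507e-05,
        1.31324201e-02,  1.46811578e-05]), 'tool_pos': array([6.74301312e-01, 2.69593785e-05, 2.37992933e-01]), 'tcp_rot': array([-2.22027366, -2.22035379,  0.00237164]), 'wrist_force': array([-0.07241427, -0.0543978 ,  0.44333118]), 'torque': array([-0.00547647,  0.00735333, -0.01062326]), 'width': 0.999546413515005}
scene 43.04617533554104 -0.11044172772207757 [[0.691, 0.415, -0.592, -0.014], [-0.723, 0.399, -0.564, -0.284], [0.002, 0.818, 0.576, 0.661], [0.0, 0.0, 0.0, 1.0]]
press {'at': [309.9, 270.6], 'conf': 0.66} [0.432 0.189 0.043]
mould_frame {'at': [322.1, 261.8], 'conf': 0.71} [0.447 0.173 0.063]
handle_end {'at': [372.1, 277.2], 'conf': 0.64} [0.478 0.087 0.062]
handle_end {'at': [325.7, 256.7], 'conf': 0.45} [0.45
[... 954 characters left out ...]
.467 0.223 0.2  ]
spoke_ball {'at': [268.2, 175.4], 'conf': 0.74} [0.456 0.276 0.193]
spoke_ball {'at': [339.5, 254.7], 'conf': 0.46} [0.531 0.105 0.026]
loupe {'at': [338.9, 256.1], 'conf': 0.74} [0.531 0.107 0.02 ]
scalpel {'at': [306.1, 284.3], 'conf': 0.64} [0.428 0.097 0.007]
wrist 62.27754461947752 -0.01789673010764647 [[1.0, -0.001, 0.002, 0.675], [0.0, 0.96, 0.281, 0.072], [-0.002, -0.281, 0.96, 0.372], [0.0, 0.0, 0.0, 1.0]]
handle_end {'at': [111.1, 89.4], 'conf': 0.73} [ 0.449  0.086 -0.   ]
wheel_hub {'at': [184.3, 59.9], 'conf': 0.22} [0.544 0.112 0.029]
loupe {'at': [186.9, 60.8], 'conf': 0.73} [0.545 0.112 0.026]
scalpel {'at': [91.7, 84.5], 'conf': 0.69} [ 0.429  0.092 -0.   ]
```

View pics/scene0.png

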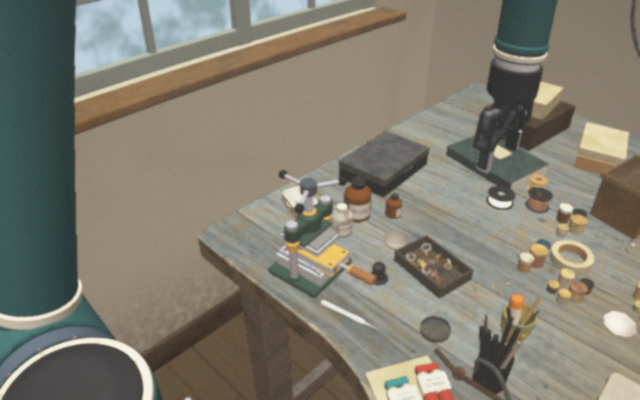

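View pics/side0.png

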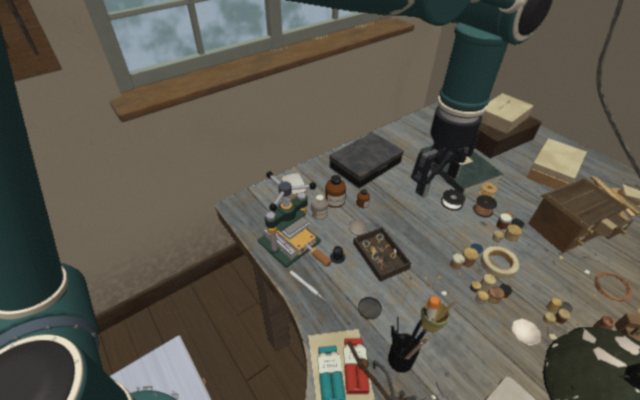

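View pics/wrist0.png

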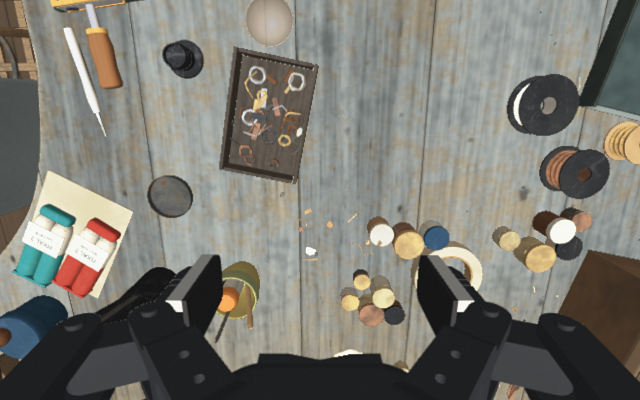

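The press stands at about (0.45, 0.21), with its handle pointing along −y. I'll move the wrist camera over it for a closer look.

Emit:
play_rows(
  slide=[
    [2,-4,-2],
    [4,-7,-5],
    [6,-11,-6],
    [8,-14,-6],
    [10,-17,-6],
    [11,-20,-6],
    [11,-20,-6],
    [11,-20,-6],
  ],
  delta_rot=[
    [0,0,0],
    [0,0,0],
    [0,0,0],
    [0,0,0],
    [0,0,0],
    [0,0,0],
    [0,0,0],
    [0,0,0],
  ],
  hand=0,
)

```text
time: 2.17
tool_pos: [0.4737, 0.1106, 0.2998]
tcp_rot: [2.218, 2.223, 0.002]
wrist_force: [0.4, 0.3, 0.1]
width: -0.004
```

```bash
cat > look.py <<'E'
import sys
from h import *
st=read_state();print(st["time"],st["tool_pos"].round(4),st["tcp_rot"].round(3),st["wrist_force"].round(2),st["q"].round(2))
for n in sys.argv[2:]:
    c=read_camera(n);save(c,n+sys.argv[1])
    import pickle;pickle.dump((c,st),open("pics/%s%s.pkl"%(n,sys.argv[1]),"wb"))
    for t,z in [("press",0),("mould_frame",.04),("handle_end",.051),("wheel_hub",.186),("spoke_ball",.186),("loupe",0),("scalpel",0)]:
        r=landmark_of(t,c)
        for k in r[:3]: print(n,t,k["at"],k["conf"], "atz",at_z(c,*k["at"],z,st).round(4),"dep",at_depth(c,*k["at"],st).round(4))
E
python3 look.py 1 wrist scene side
```

```text
2.1667 [0.4737 0.1106 0.2998] [2.218e+00 2.223e+00 2.000e-03] [0.41 0.27 0.08] [ 0.18 -0.13  1.91 -0.    1.36  0.18]
wrist press [313.1, 69.3] 0.97 atz [0.4667 0.2221 0.    ] dep [0.4689 0.2096 0.1364]
wrist press [325.4, 184.8] 0.35 atz [0.4829 0.0762 0.    ] dep [0.4816 0.0907 0.0597]
wrist mould_frame [314.0, 91.4] 0.85 atz [0.4683 0.1949 0.04  ] dep [0.4691 0.1932 0.0933]
wrist handle_end [323.0, 186.4] 0.81 atz [0.479  0.0866 0.051 ] dep [0.4788 0.0889 0.0599]
wrist handle_end [307.3, 44.7] 0.26 atz [0.4614 0.242  0.051 ] dep [0.4663 0.2187 0.2005]
wrist wheel_hub [304.1, 44.2] 0.83 atz [0.4636 0.2213 0.186 ] dep [0.4642 0.2188 0.2017]
wrist wheel_hub [366.0, 155.6] 0.62 atz [0.5094 0.1443 0.186 ] dep [0.5324 0.1197 0.0256]
wrist spoke_ball [325.1, 188.9] 0.35 atz [0.4788 0.1183 0.186 ] dep [4.825e-01 7.050e-02 3.000e-04]
wrist loupe [366.5, 157.2] 0.59 atz [0.5368 0.1137 0.    ] dep [0.533  0.1178 0.0261]
wrist scalpel [285.0, 171.7] 0.6 atz [0.4288 0.094  0.    ] dep [0.4297 0.0956 0.0079]
scene press [309.2, 268.4] 0.55 atz [0.4657 0.2267 0.    ] dep [0.4349 0.1938 0.0425]
sc
[... 807 characters left out ...]
337.1, 256.1] 0.73 atz [0.5376 0.1201 0.    ] dep [0.5276 0.1092 0.0196]
side mould_frame [295.3, 237.9] 0.78 atz [0.4704 0.2    0.04  ] dep [0.4596 0.1826 0.0647]
side handle_end [327.6, 264.1] 0.71 atz [0.4808 0.0873 0.051 ] dep [0.4808 0.0873 0.051 ]
side handle_end [304.1, 285.6] 0.61 atz [0.4069 0.0735 0.051 ] dep [0.4237 0.0989 0.003 ]
side wheel_hub [283.8, 188.8] 0.56 atz [0.464  0.2253 0.186 ] dep [0.4563 0.212  0.2   ]
side spoke_ball [267.3, 172.5] 0.57 atz [0.4638 0.2939 0.186 ] dep [0.4594 0.2854 0.1939]
side loupe [338.1, 255.2] 0.54 atz [ 0.5412  0.1208 -0.    ] dep [0.5281 0.1065 0.0256]
side scalpel [307.4, 284.9] 0.47 atz [ 0.4319  0.0975 -0.    ] dep [0.4285 0.0926 0.0094]
```

View pics/wrist1.png

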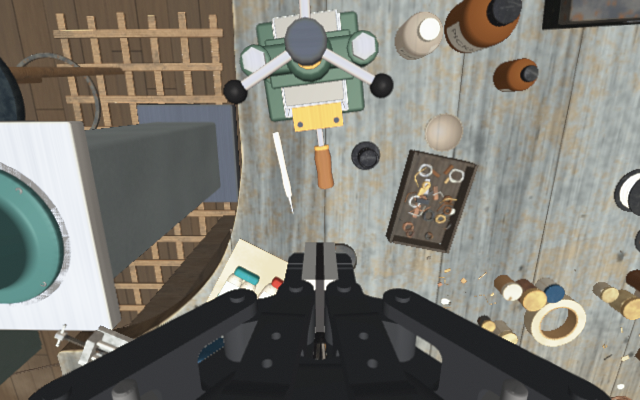

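Run:
```python
import cv2
for n,(x,y,w,h) in {"scene":(230,150,180,180),"side":(220,150,150,150)}.items():
    im=cv2.imread(f"pics/{n}1.png")[y:y+h,x:x+w]
    cv2.imwrite(f"pics/{n}1c.png",cv2.resize(im,(590,590),interpolation=cv2.INTER_CUBIC))
```

```text
(no output)
```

View pics/scene1c.png

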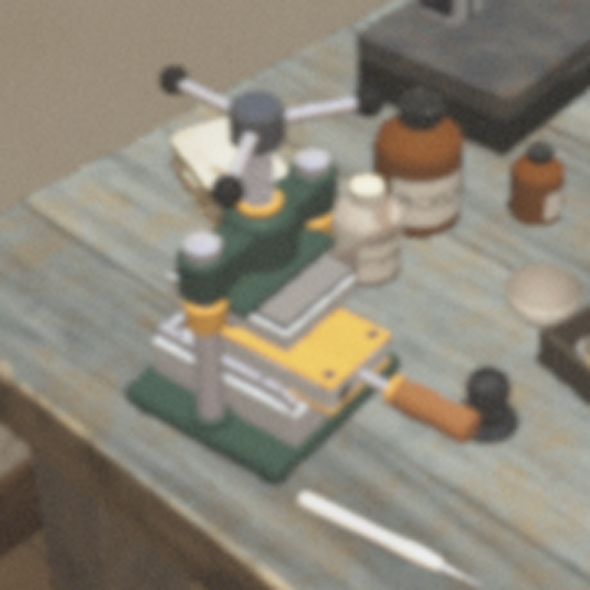

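View pics/side1c.png

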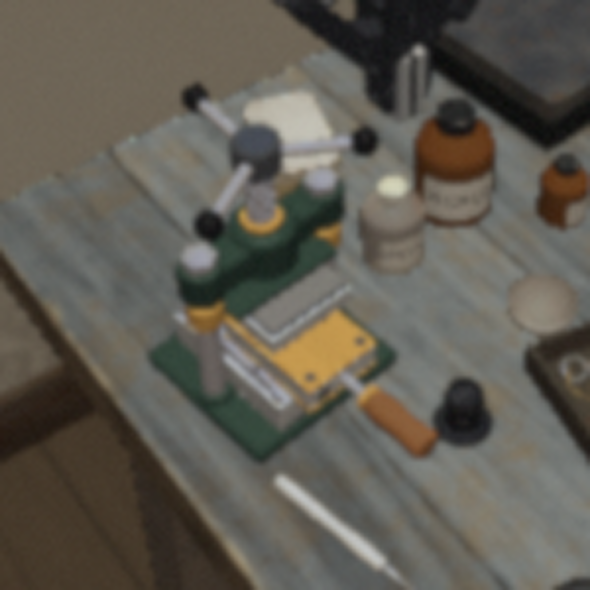

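The wrist view shows the hub at (305,42) and two spoke balls at (234,92) and (382,85), with the third off the top. The handle end is at (325,187), the loupe at (366,156) and the scalpel at (285,172).

Run:
```python
from h import *
import pickle
c,st=pickle.load(open("pics/wrist1.pkl","rb"))
g=c["image"].astype(int)
for (u,v) in [(234,92),(382,85)]:
    # dark blob centroid
    m=(g.max(2)<60).astype(np.uint8); n,l,s,ce=cv2.connectedComponentsWithStats(m)
    k=l[v,u];u2,v2=ce[k];print("ball",ce[k],s[k])
    for z in (.183,.186): print(at_z(c,u2,v2,z,st).round(4))
d=at_depth(c,305,36,st);print("hubtop",d)
for u,v in [(305,25),(305,36),(295,40),(315,40)]: print(at_depth(c,u,v,st).round(4))
cs,_=pickle.load(open("pics/scene1.pkl","rb"));cd,_=pickle.load(open("pics/side1.pkl","rb"))
# rods
for u,v in [(268,70),(272,67),(345,67),(350,70)]: print("rod",at_depth(c,u,v,st).round(4),g[v,u])
print("scene balls",[at_z(cs,230+x*180/590,150+y*180/590,.186).round(4) for x,y in[(173,78),(230,190),(372,96)]])
print("side balls",[at_z(cd,220+x*150/590,150+y*150/590,.186).round(4) for x,y in[(194,97),(209,224),(364,140)]])
# frame cover depth plane, handle axis
for u,v in [(323,150),(323.,165),(324,180),(318,115),(300,115),(335,115),(320,128)]: print("fr",at_depth(c,u,v,st).round(4))
```

```text
ball [316.67224118 175.56443671] [     0      0    640    400 214249]
[0.4723 0.1282 0.183 ]
[0.4723 0.1288 0.186 ]
ball [316.67224118 175.56443671] [     0      0    640    400 214249]
[0.4723 0.1282 0.183 ]
[0.4723 0.1288 0.186 ]
hubtop [0.46480228 0.22399263 0.19989138]
[0.4648 0.2307 0.199 ]
[0.4648 0.224  0.1999]
[0.4582 0.2218 0.1989]
[0.4713 0.2218 0.1989]
rod [0.4385 0.2042 0.1891] [219 221 230]
rod [0.4415 0.2061 0.1903] [219 221 231]
rod [0.4919 0.2063 0.1888] [224 225 229]
rod [0.4953 0.2043 0.1903] [224 225 228]
scene balls [array([0.4645, 0.285 , 0.186 ]), array([0.4169, 0.1911, 0.186 ]), array([0.5246, 0.1974, 0.186 ])]
side balls [array([0.4635, 0.2846, 0.186 ]), array([0.4161, 0.192 , 0.186 ]), array([0.5202, 0.1964, 0.186 ])]
fr [0.4786 0.1309 0.0576]
fr [0.4787 0.1139 0.0591]
fr [0.48   0.0965 0.0599]
fr [0.4729 0.1696 0.0614]
fr [0.4533 0.1696 0.0621]
fr [0.4915 0.1697 0.0615]
fr [0.4752 0.1552 0.0553]
```

Next I close the hand and turn it 90° so the camera stays clear of the wheel. Then I lower it behind the handle.

Emit:
play_rows(
  slide=[
    [-1,0,0],
    [-2,0,0],
    [-3,0.5,1],
    [-4,1,3],
    [-5,1,5],
    [-6,1,7],
    [-6.6,1,9],
    [-6.6,1,11],
    [-6.6,1,13],
    [-6.6,1,15],
    [-6.6,1,15],
    [-6.6,1,15],
  ],
  delta_rot=[
    [0,0,-0.12],
    [0,0,-0.24],
    [0,0,-0.36],
    [0,0,-0.48],
    [0,0,-0.6],
    [0,0,-0.72],
    [0,0,-0.84],
    [0,0,-0.96],
    [0,0,-1.08],
    [0,0,-1.2],
    [0,0,-1.32],
    [0,0,-1.44],
  ],
)

```text
time: 4.37
tool_pos: [0.4834, 0.0439, 0.1473]
tcp_rot: [-0.196, -3.132, 0.001]
wrist_force: [0.2, -0.7, 0.1]
width: 0.0
```

Run:
```python
from h import *
st=read_state();Rm=R.from_rotvec(st["tcp_rot"]).as_matrix();print(st["tool_pos"],Rm.round(3),st["q"].round(2))
t=np.array([0.4835,0.049,0.047]);print(Rm.T@(t-st["tool_pos"])*100)
y=np.array([-.104,.995,0]);z=np.array([0,0,-1.]);D=np.stack([np.cross(y,z),y,z],1)
print(R.from_matrix(Rm.T@D).as_rotvec())
```

```text
[0.48343203 0.04390438 0.1472717 ] [[-0.992  0.125 -0.004]
 [ 0.125  0.992 -0.   ]
 [ 0.004 -0.001 -1.   ]] [ 0.04 -0.02  2.09  0.    1.07 -1.41]
[ 0.01768995  0.51276504 10.02699325]
[-1.82164758e-04 -3.94868003e-03 -2.29035140e-01]
```

Emit:
play_rows(
  slide=[
    [0,0,2],
    [0,0,4],
    [0,0.2,6],
    [0,0.4,8],
    [0,0.4,10],
    [0,0.4,10],
    [0,0.4,10],
  ],
  delta_rot=[
    [0,0,-0.1],
    [0,0,-0.2],
    [0,0,-0.23],
    [0,0,-0.23],
    [0,0,-0.23],
    [0,0,-0.23],
    [0,0,-0.23],
  ],
)

```text
time: 4.95
tool_pos: [0.4823, 0.0478, 0.0464]
tcp_rot: [0.165, -3.13, -0.0]
wrist_force: [-0.1, -0.4, 0.9]
width: 0.003
```

```bash
python3 look.py 2 scene side | egrep "handle|hub|press|^[0-9]"
python3 - <<'E'
import cv2
for n,(x,y,w,h) in {"scene":(270,200,150,150),"side":(240,190,130,130)}.items():
    im=cv2.imread(f"pics/{n}2.png")[y:y+h,x:x+w]
    cv2.imwrite(f"pics/{n}2c.png",cv2.resize(im,(590,590),interpolation=cv2.INTER_CUBIC))
E
```

```text
4.95 [0.4823 0.0478 0.0464] [ 0.165 -3.13  -0.   ] [-0.11 -0.44  0.94] [ 0.05  0.12  2.17  0.    0.86 -1.63]
scene press [313.8, 269.5] 0.9 atz [0.4696 0.2183 0.    ] dep [0.436  0.1833 0.046 ]
scene handle_end [372.8, 275.3] 0.82 atz [0.492  0.0964 0.051 ] dep [0.4828 0.0895 0.062 ]
scene wheel_hub [308.3, 191.7] 0.96 atz [0.4571 0.214  0.186 ] dep [0.4543 0.211  0.1889]
side press [291.3, 243.8] 0.61 atz [0.469  0.2185 0.    ] dep [0.4452 0.1784 0.0579]
side handle_end [325.8, 261.2] 0.86 atz [0.4824 0.0959 0.051 ] dep [0.4779 0.0904 0.0607]
side wheel_hub [289.9, 241.2] 0.17 atz [0.3936 0.0962 0.186 ] dep [0.4454 0.1842 0.0614]
```

View pics/scene2c.png

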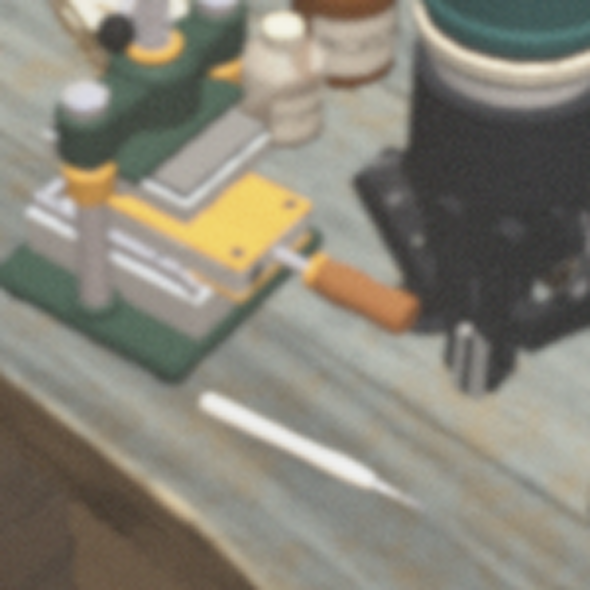

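View pics/side2c.png

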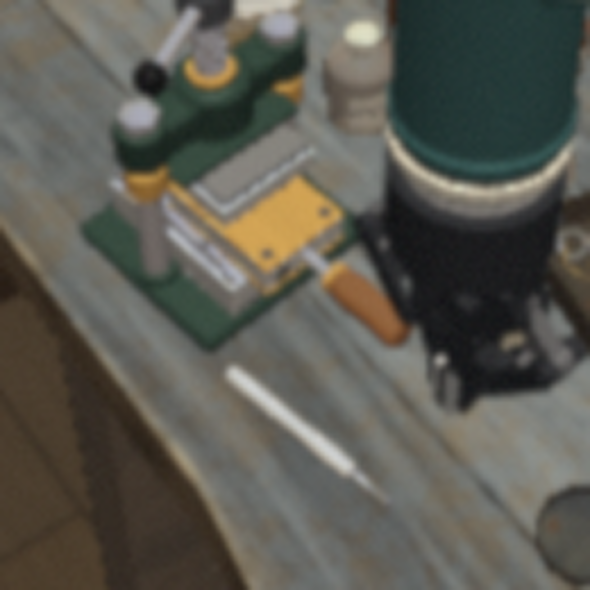

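The finger stands in line behind the handle end, so I push along tool y.

Emit:
play_rows(
  slide=[
    [0,0.5,0],
    [0,1.0,0],
    [0,1.5,0],
    [0,2.0,0],
    [0,2.4,0],
    [0,2.8,0],
    [0,3.2,0],
    [0,3.6,0],
    [0,3.9,0],
    [0,4.2,0],
  ],
  delta_rot=[
    [0,0,0],
    [0,0,0],
    [0,0,0],
    [0,0,0],
    [0,0,0],
    [0,0,0],
    [0,0,0],
    [0,0,0],
    [0,0,0],
    [0,0,0],
  ],
)

```text
time: 6.58
tool_pos: [0.479, 0.0899, 0.0472]
tcp_rot: [0.165, -3.133, 0.0]
wrist_force: [0.7, -2.8, 0.2]
width: 0.0
```

```bash
python3 look.py 3 scene side | egrep "handle|hub|press|^[0-9]"
python3 - <<'E'
import cv2
for n,(x,y,w,h) in {"scene":(270,200,150,150),"side":(240,190,130,130)}.items():
    im=cv2.imread(f"pics/{n}3.png")[y:y+h,x:x+w]
    cv2.imwrite(f"pics/{n}3c.png",cv2.resize(im,(590,590),interpolation=cv2.INTER_CUBIC))
E
```

```text
6.5833 [0.479  0.0899 0.0472] [ 0.165 -3.133  0.   ] [ 0.67 -2.79  0.19] [ 0.13  0.12  2.17  0.    0.86 -1.54]
scene press [309.5, 270.1] 0.94 atz [0.4629 0.2229 0.    ] dep [0.4332 0.1914 0.0411]
scene handle_end [362.5, 270.9] 0.83 atz [0.488  0.1162 0.051 ] dep [0.4716 0.1031 0.0709]
scene handle_end [307.8, 241.2] 0.48 atz [0.4779 0.2412 0.051 ] dep [0.4382 0.1988 0.1002]
scene wheel_hub [309.9, 191.6] 0.71 atz [0.4591 0.2124 0.186 ] dep [0.4567 0.2099 0.1884]
side press [288.7, 245.2] 0.86 atz [0.4613 0.2187 0.    ] dep [0.443  0.1872 0.0454]
side handle_end [321.0, 257.7] 0.93 atz [0.4796 0.1099 0.051 ] dep [0.468  0.0952 0.0763]
side wheel_hub [286.3, 188.6] 0.72 atz [0.4687 0.2226 0.186 ] dep [0.4619 0.2111 0.1982]
```

View pics/scene3c.png

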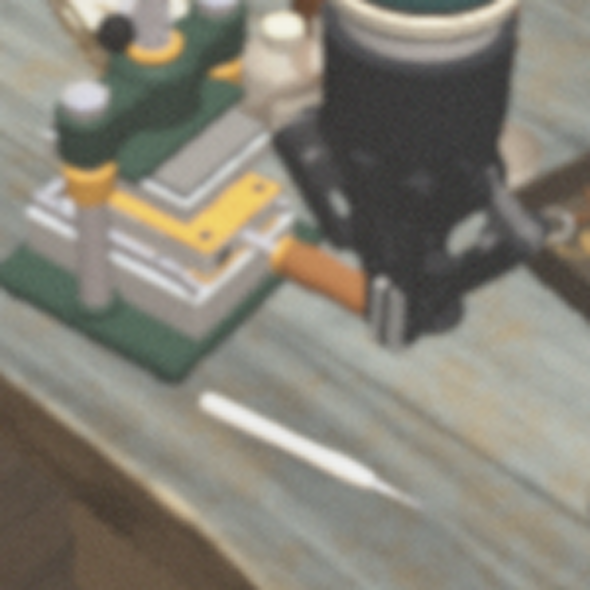

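Emit:
play_rows(
  slide=[
    [0,0.2,0],
    [0,0.4,0],
    [0,0.6,0],
    [0,0.7,0],
  ],
  delta_rot=[
    [0,0,0],
    [0,0,0],
    [0,0,0],
    [0,0,0],
  ],
)

```text
time: 7.72
tool_pos: [0.4783, 0.0967, 0.0472]
tcp_rot: [0.165, -3.133, 0.0]
wrist_force: [-0.1, -2.2, 0.1]
width: -0.0
```

Emit:
play_rows(
  slide=[
    [0,0.1,0],
    [0,0.2,0],
    [0,0.3,0],
  ],
  delta_rot=[
    [0,0,0],
    [0,0,0],
    [0,0,0],
  ],
)

```text
time: 7.97
tool_pos: [0.478, 0.0995, 0.0472]
tcp_rot: [0.166, -3.133, 0.001]
wrist_force: [1.3, -7.3, 0.1]
width: -0.0
```

Emit:
play_rows(
  slide=[
    [0,0.1,0],
    [0,0.2,0],
    [0,0.3,0],
  ],
  delta_rot=[
    [0,0,0],
    [0,0,0],
    [0,0,0],
  ],
)

```text
time: 8.22
tool_pos: [0.478, 0.0997, 0.0473]
tcp_rot: [0.17, -3.133, 0.01]
wrist_force: [2.6, -17.7, 0.6]
width: 0.001
```

The force rose to 17.7 N with no further motion, so the frame is home against the stop. I'll back off and rise.

Emit:
play_rows(
  slide=[
    [0,-0.2,0],
    [0,-0.8,0],
    [0,-2,0],
    [0,-3,-2],
    [0,-4,-5],
    [0,-4,-9],
    [0,-4,-13],
    [0,-4,-17],
    [0,-4,-21],
    [0,-4,-21],
  ],
  delta_rot=[
    [0,0,0],
    [0,0,0],
    [0,0,0],
    [0,0,0],
    [0,0,0],
    [0,0,0],
    [0,0,0],
    [0,0,0],
    [0,0,0],
    [0,0,0],
  ],
)

```text
time: 9.05
tool_pos: [0.4882, 0.0614, 0.2675]
tcp_rot: [-0.169, 3.125, -0.008]
wrist_force: [1.6, 0.2, 1.0]
width: -0.003
```

```bash
python3 look.py 4 scene side wrist | egrep "handle|hub|press|mould|ball|^[0-9]"
python3 - <<'E'
import cv2
for n,(x,y,w,h) in {"scene":(250,160,150,150),"side":(230,160,130,130)}.items():
    im=cv2.imread(f"pics/{n}4.png")[y:y+h,x:x+w]
    cv2.imwrite(f"pics/{n}4c.png",cv2.resize(im,(590,590),interpolation=cv2.INTER_CUBIC))
E
```

```text
9.05 [0.4882 0.0614 0.2675] [-0.169  3.125 -0.008] [1.6  0.22 0.97] [ 0.08 -0.11  1.96 -0.01  1.29 -1.6 ]
scene press [310.3, 269.8] 0.73 atz [0.4645 0.2224 0.    ] dep [0.4334 0.1896 0.0428]
scene mould_frame [311.9, 253.4] 0.95 atz [0.4679 0.2206 0.04  ] dep [0.4361 0.1872 0.081 ]
scene handle_end [360.2, 269.8] 0.55 atz [0.4874 0.1209 0.051 ] dep [0.4789 0.114  0.0613]
scene wheel_hub [309.0, 188.1] 0.73 atz [0.4652 0.2207 0.186 ] dep [0.4563 0.2113 0.1948]
scene spoke_ball [284.1, 172.8] 0.87 atz [0.4682 0.2857 0.186 ] dep [0.4604 0.2764 0.1938]
side press [291.2, 244.9] 0.76 atz [0.4669 0.2157 0.    ] dep [0.4459 0.1804 0.0512]
side mould_frame [287.5, 232.5] 0.66 atz [0.4647 0.2255 0.04  ] dep [0.4427 0.1874 0.0912]
side handle_end [318.9, 254.8] 0.69 atz [0.4807 0.1192 0.051 ] dep [0.4785 0.1164 0.0558]
side wheel_hub [283.0, 186.7] 0.75 atz [0.4663 0.232  0.186 ] dep [0.4588 0.219  0.1995]
side spoke_ball [267.0, 173.4] 0.76 atz [0.4616 0.2916 0.186 ] dep [0.4573 0.2831 0.1939]
wrist press [457.7, 168.6] 0.97 atz [0.4795 0.2304 0.    ] dep [0.4633 0.1855 0.1024]
wrist handle_end [370.1, 175.9] 0.74 atz [0.4898 0.1155 0.051 ] dep [0.4878 0.1139 0.0605]
wrist spoke_ball [565.6, 216.6] 0.71 atz [0.4749 0.2315 0.186 ] dep [0.4684 0.2119 0.2098]
```

View pics/scene4c.png

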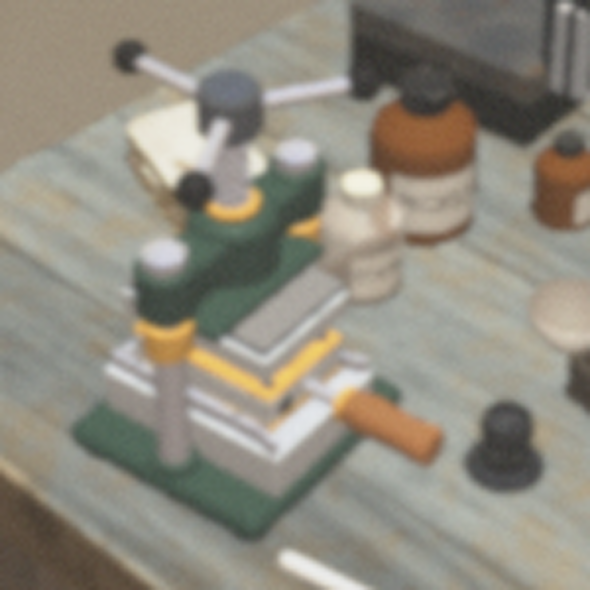

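View pics/side4c.png

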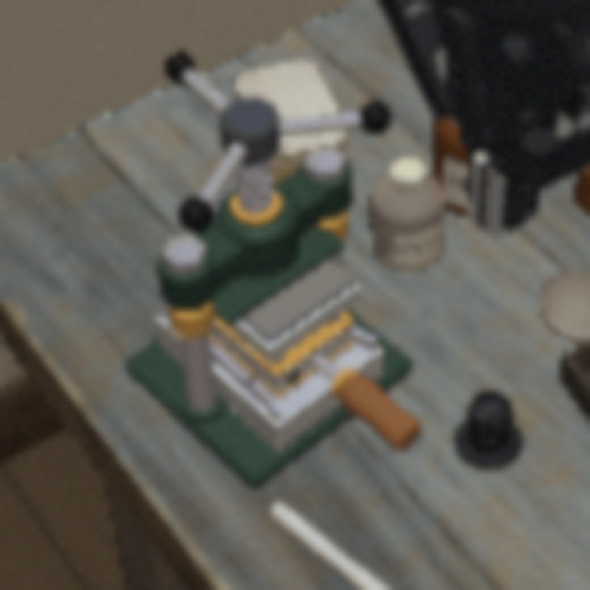

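View pics/wrist4.png

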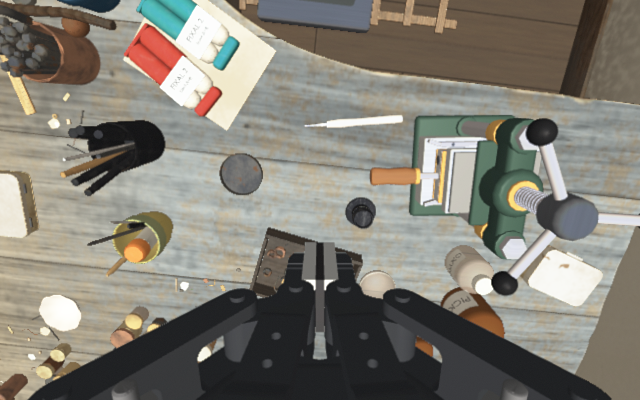

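The frame is home: its front now lines up with the upper plate, and the handle end is at about (0.480, 0.114). Next I plan the finger's orbit round the wheel axis at about (0.466, 0.223).

```bash
cat > orb.py <<'E'
from h import *
HUB=np.array([0.466,0.223])
def rows(ths,zs,r=0.035,hub=HUB):
    st=read_state();Rm=R.from_rotvec(st["tcp_rot"]).as_matrix();p=st["tool_pos"]
    v=p[:2]-HUB;print("t",round(st["time"],2),"pos",p.round(4),"theta",np.degrees(np.arctan2(v[1],v[0])).round(1),"r",np.hypot(*v).round(4),"F",st["wrist_force"].round(1),"q",st["q"].round(2))
    S=[];D=[]
    for th,z,rr in zip(ths,zs,np.broadcast_to(r,len(ths))):
        c,s=np.cos(np.radians(th)),np.sin(np.radians(th))
        t=np.array([hub[0]+rr*c,hub[1]+rr*s,z]);M=np.stack([[-c,-s,0],[-s,c,0],[0,0,-1.]],1)
        S.append((Rm.T@(t-p)*100).round(2).tolist());D.append(R.from_matrix(Rm.T@M).as_rotvec().round(3).tolist())
    print("slide",S);print("rot",D)
E
python3 - <<'E'
from orb import *
rows([32],[0.27])
import pickle
c,st=pickle.load(open("pics/wrist4.pkl","rb"))
for u,v in [(630,100),(630,350),(610,300),(590,290),(480,310),(470,265),(612,219),(543,132),(505,283),(567,217)]: print(u,v,at_depth(c,u,v,st).round(3))
print(at_z(c,543,132,.186,st),at_z(c,505,283,.186,st))
E
```

```text
t 10.25 pos [0.4831 0.0613 0.2576] theta -84.0 r 0.1626 F [ 0.2 -0.  -0.4] q [ 0.08 -0.11  1.97 -0.01  1.28 -1.6 ]
slide [[-3.19, 17.77, -1.36]]
rot [[-0.005, -0.005, -0.45]]
630 100 [ 0.321  0.922 -0.567]
630 350 [ 0.948  0.924 -0.299]
610 300 [ 0.863  0.921 -0.399]
590 290 [0.604 0.409 0.045]
480 310 [0.631 0.265 0.069]
470 265 [0.578 0.244 0.061]
612 219 [0.469 0.251 0.201]
543 132 [0.42  0.187 0.203]
505 283 [0.521 0.191 0.204]
567 217 [0.469 0.214 0.209]
[0.42052146 0.19815719 0.186     ] [0.53041138 0.20354171 0.186     ]
```

Emit:
play_rows(
  slide=[
    [0,1,-1],
    [0,4,-1.5],
    [-1,7,-1.5],
    [-2,10,-1.5],
    [-3,13,-1.5],
    [-3.2,16,-1.5],
    [-3.2,17.8,-1.5],
    [-3.2,17.8,-1.5],
    [-3.2,17.8,-1.5],
  ],
  delta_rot=[
    [0,0,-0.1],
    [0,0,-0.2],
    [0,0,-0.3],
    [0,0,-0.4],
    [0,0,-0.45],
    [0,0,-0.45],
    [0,0,-0.45],
    [0,0,-0.45],
    [0,0,-0.45],
  ],
)

```text
time: 11.0
tool_pos: [0.4955, 0.2425, 0.2711]
tcp_rot: [0.868, -3.014, 0.009]
wrist_force: [0.7, 0.0, 0.6]
width: 0.0
```

```bash
python3 look.py 5 wrist | egrep "hub|ball|^[0-9]"; python3 -c "
from orb import *
rows([32],[0.1785])"
```

```text
11.0 [0.4955 0.2425 0.2711] [ 0.868 -3.014  0.009] [0.66 0.01 0.6 ] [ 0.41  0.02  1.83 -0.01  1.31 -1.72]
wrist wheel_hub [316.2, 159.2] 0.95 atz [0.4669 0.2215 0.186 ] dep [0.4652 0.2206 0.1986]
wrist spoke_ball [391.8, 200.2] 0.85 atz [0.4632 0.2808 0.186 ] dep [0.4624 0.2784 0.1931]
t 11.4 pos [0.4959 0.241  0.2715] theta 31.1 r 0.0349 F [ 0.6  0.1 -0. ] q [ 0.41  0.01  1.83 -0.    1.31 -1.72]
slide [[-0.07, 0.09, 9.3]]
rot [[-0.004, -0.006, -0.001]]
```

View pics/wrist5.png

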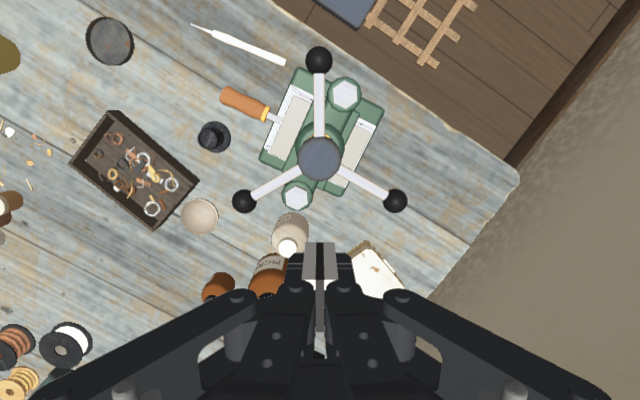

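The wheel is in full view, with the hub at (319,158) and balls at (319,60), (244,201) and (395,201). Now I fit the axis from these.

Run:
```python
from h import *
st=read_state();c=read_camera("wrist");save(c,"wrist6")
g=c["image"].astype(int).max(2)
P=[]
for u,v in [(319,60),(244,201),(395,201)]:
    w=(g[v-15:v+16,u-15:u+16]<50);yy,xx=np.nonzero(w);uu,vv=u-15+xx.mean(),v-15+yy.mean();p=at_z(c,uu,vv,.1855,st);P.append(p);print(uu,vv,w.sum(),p.round(4))
P=np.array(P);h=P.mean(0);print(h,[(np.hypot(*(p-h)[:2]).round(4),np.degrees(np.arctan2(*(p-h)[1::-1])).round(1)) for p in P])
print("hubtop",at_depth(c,319,158,st), at_z(c,319,158,.1995,st))
```

```text
320.3247863247863 60.651709401709404 468 [0.4137 0.19   0.1855]
245.559375 201.60625 320 [0.5187 0.1941 0.1855]
396.95665634674924 200.687306501548 323 [0.4623 0.2831 0.1855]
[0.46487824 0.22238239 0.1855    ] [(np.float64(0.0606), np.float64(-147.7)), (np.float64(0.0608), np.float64(-27.7)), (np.float64(0.0607), np.float64(92.4))]
hubtop [0.46377305 0.22028385 0.20009497] [0.46385242 0.22032957 0.1995    ]
```

```bash
sed -i 's/0.466,0.223/0.465,0.2222/' orb.py; python3 -c "
from orb import *
rows([32],[0.1785])"
```

```text
t 11.45 pos [0.4959 0.2412 0.2715] theta 31.6 r 0.0362 F [ 0.1  0.8 -0. ] q [ 0.41  0.01  1.83 -0.    1.31 -1.72]
slide [[0.07, 0.06, 9.3]]
rot [[-0.004, -0.006, -0.001]]
```

Emit:
play_rows(
  slide=[
    [0.1,0.1,2.5],
    [0.1,0.1,5],
    [0.1,0.1,7],
    [0.1,0.1,8.5],
    [0.1,0.1,9.3],
    [0.1,0.1,9.3],
    [0.1,0.1,9.3],
  ],
  delta_rot=[
    [0,0,0],
    [0,0,0],
    [0,0,0],
    [0,0,0],
    [0,0,0],
    [0,0,0],
    [0,0,0],
  ],
)

```text
time: 12.03
tool_pos: [0.4943, 0.2408, 0.1787]
tcp_rot: [0.862, -3.016, 0.008]
wrist_force: [0.0, -0.1, 0.9]
width: -0.0
```

```bash
python3 look.py 6 scene side wrist| egrep "^[0-9]";python3 -c "
from orb import *
th=np.array([27,22,17,12,7,2,-3,-8,-13,-18,-23,-28.])
rows(th,.1785-.0032*np.radians(np.maximum(0,-th)))
import cv2
for n,(x,y,w,h) in {'scene':(250,130,150,150),'side':(230,130,130,130)}.items():
    im=cv2.imread(f'pics/{n}6.png')[y:y+h,x:x+w]
    cv2.imwrite(f'pics/{n}6c.png',cv2.resize(im,(590,590),interpolation=cv2.INTER_CUBIC))
"
```

```text
12.0333 [0.4943 0.2408 0.1787] [ 0.862 -3.016  0.008] [ 0.01 -0.11  0.88] [ 0.41  0.08  1.93 -0.01  1.13 -1.71]
t 13.23 pos [0.4942 0.2409 0.1785] theta 32.6 r 0.0346 F [-0.1  0.1 -0.1] q [ 0.41  0.08  1.94 -0.01  1.13 -1.71]
slide [[-0.02, -0.34, 0.0], [0.02, -0.65, 0.0], [0.08, -0.94, 0.0], [0.17, -1.24, 0.01], [0.29, -1.52, 0.01], [0.43, -1.79, 0.01], [0.59, -2.05, 0.03], [0.78, -2.29, 0.06], [0.99, -2.51, 0.09], [1.21, -2.72, 0.12], [1.45, -2.91, 0.15], [1.71, -3.07, 0.18]]
rot [[-0.004, -0.006, 0.086], [-0.004, -0.006, 0.173], [-0.005, -0.006, 0.261], [-0.005, -0.006, 0.348], [-0.005, -0.005, 0.435], [-0.005, -0.005, 0.522], [-0.006, -0.005, 0.61], [-0.006, -0.005, 0.697], [-0.006, -0.004, 0.784], [-0.006, -0.004, 0.871], [-0.006, -0.004, 0.959], [-0.007, -0.004, 1.046]]
```

View pics/scene6c.png

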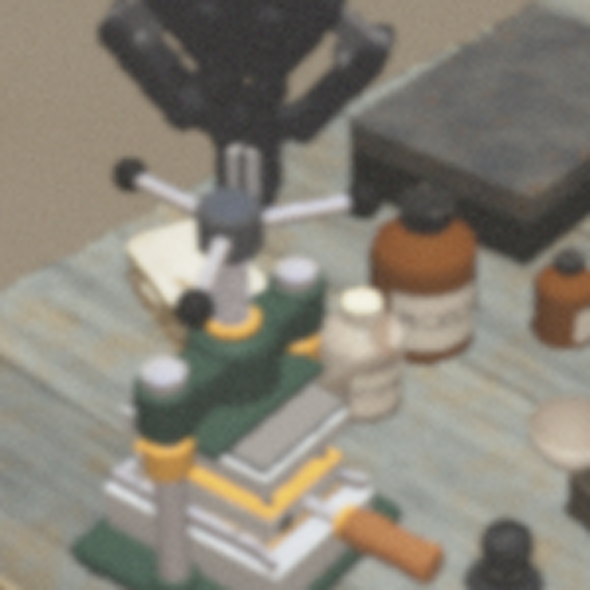

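View pics/wrist6.png

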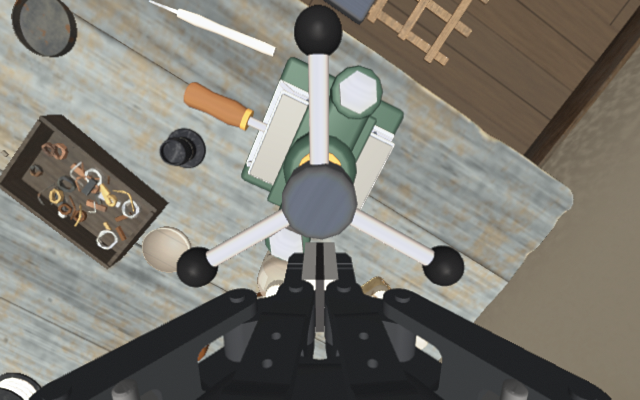

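The finger stands between two spokes beside the hub. I start the push clockwise.

Emit:
play_rows(
  slide=[
    [0,-0.34,0],
    [0,-0.65,0],
    [0.1,-0.94,0],
    [0.2,-1.24,0],
    [0.3,-1.52,0],
    [0.43,-1.79,0],
    [0.6,-2.05,0.03],
    [0.78,-2.29,0.06],
    [1.0,-2.5,0.1],
    [1.2,-2.7,0.12],
    [1.45,-2.9,0.15],
    [1.7,-3.07,0.18],
  ],
  delta_rot=[
    [0,0,0.09],
    [0,0,0.17],
    [0,0,0.26],
    [0,0,0.35],
    [0,0,0.44],
    [0,0,0.52],
    [0,0,0.61],
    [0,0,0.7],
    [0,0,0.78],
    [0,0,0.87],
    [0,0,0.96],
    [0,0,1.05],
  ],
)

```text
time: 14.23
tool_pos: [0.4977, 0.2068, 0.1775]
tcp_rot: [0.773, 3.043, -0.006]
wrist_force: [3.8, 3.0, -2.9]
width: -0.002
```

```bash
python3 look.py 7 wrist| egrep "^[0-9]";python3 -c "
from orb import *
th=-28-np.arange(1,13)*5.5
rows(th,.1785-.0032*np.radians(np.maximum(0,-th)))
"
```

```text
14.2333 [0.4977 0.2068 0.1775] [ 0.773  3.043 -0.006] [ 3.83  2.98 -2.92] [ 0.35  0.06  1.96 -0.    1.12 -0.72]
t 14.63 pos [0.4965 0.206  0.1771] theta -27.2 r 0.0354 F [ 4.2  2.1 -1.3] q [ 0.35  0.06  1.96 -0.01  1.13 -0.73]
slide [[0.05, -0.39, 0.05], [0.1, -0.72, 0.09], [0.18, -1.04, 0.12], [0.29, -1.36, 0.15], [0.43, -1.67, 0.18], [0.6, -1.96, 0.22], [0.79, -2.23, 0.25], [1.01, -2.48, 0.28], [1.26, -2.71, 0.31], [1.52, -2.92, 0.34], [1.81, -3.1, 0.38], [2.11, -3.25, 0.41]]
rot [[-0.007, 0.001, 0.093], [-0.007, 0.002, 0.189], [-0.006, 0.002, 0.285], [-0.006, 0.002, 0.381], [-0.006, 0.002, 0.477], [-0.006, 0.003, 0.573], [-0.006, 0.003, 0.669], [-0.006, 0.003, 0.765], [-0.006, 0.004, 0.861], [-0.006, 0.004, 0.957], [-0.005, 0.004, 1.053], [-0.005, 0.005, 1.149]]
```

View pics/wrist7.png

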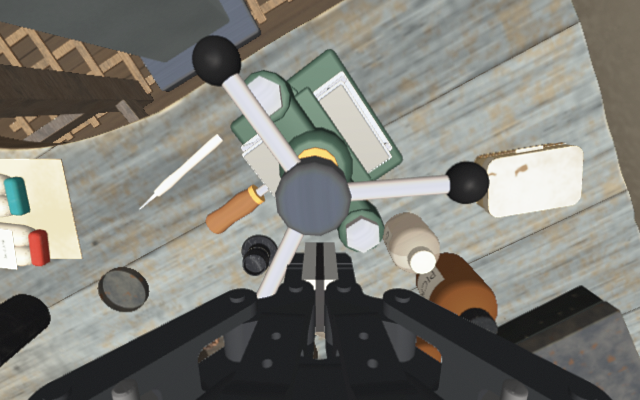

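The wheel is turning with about 5 N at the finger. I continue the orbit.

Emit:
play_rows(
  slide=[
    [0.05,-0.39,0.04],
    [0.1,-0.72,0.08],
    [0.18,-1.04,0.11],
    [0.29,-1.36,0.15],
    [0.43,-1.67,0.18],
    [0.6,-1.96,0.21],
    [0.79,-2.23,0.24],
    [1.01,-2.48,0.27],
    [1.26,-2.71,0.31],
    [1.52,-2.92,0.34],
    [1.81,-3.1,0.37],
    [2.11,-3.25,0.4],
  ],
  delta_rot=[
    [0,0,0.09],
    [0,0,0.19],
    [0,0,0.285],
    [0,0,0.38],
    [0,0,0.477],
    [0,0,0.573],
    [0,0,0.669],
    [0,0,0.765],
    [0,0,0.861],
    [0,0,0.957],
    [0,0,1.053],
    [0,0,1.149],
  ],
)

```text
time: 15.63
tool_pos: [0.4628, 0.186, 0.1735]
tcp_rot: [2.297, 2.135, -0.011]
wrist_force: [5.8, -3.0, -1.2]
width: -0.0
```

```bash
python3 look.py 8 wrist| egrep "^[0-9]";python3 -c "
from orb import *
th=-94-np.arange(1,13)*5.5
rows(th,.1785-.0032*np.radians(np.maximum(0,-th)))
"
```

```text
15.6333 [0.4628 0.186  0.1735] [ 2.297  2.135 -0.011] [ 5.81 -2.99 -1.16] [ 0.34 -0.02  2.04 -0.01  1.12  0.41]
t 16.03 pos [0.4624 0.1867 0.1733] theta -94.2 r 0.0356 F [ 2.4 -4.2  1. ] q [ 0.34 -0.02  2.04 -0.01  1.12  0.41]
slide [[0.07, -0.32, 0.03], [0.12, -0.66, 0.06], [0.2, -0.98, 0.09], [0.32, -1.3, 0.12], [0.46, -1.6, 0.15], [0.63, -1.89, 0.18], [0.82, -2.16, 0.21], [1.05, -2.42, 0.24], [1.29, -2.65, 0.27], [1.56, -2.85, 0.3], [1.84, -3.03, 0.33], [2.14, -3.18, 0.36]]
rot [[-0.002, 0.008, 0.098], [-0.002, 0.008, 0.194], [-0.001, 0.008, 0.29], [-0.001, 0.008, 0.386], [-0.001, 0.008, 0.482], [-0.0, 0.008, 0.578], [0.0, 0.008, 0.673], [0.001, 0.008, 0.769], [0.001, 0.008, 0.865], [0.001, 0.008, 0.961], [0.002, 0.008, 1.057], [0.002, 0.008, 1.153]]
```

View pics/wrist8.png

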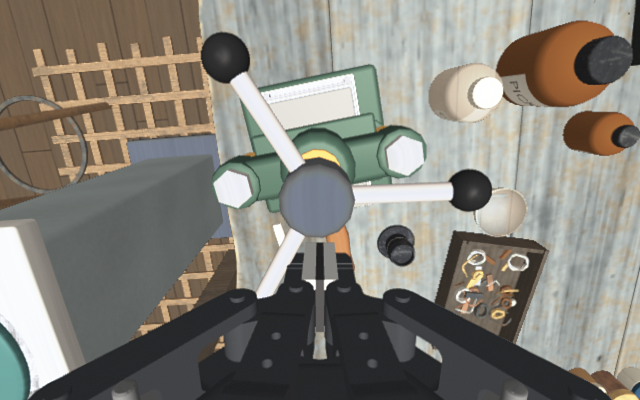

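The contact geometry is unchanged, so I continue.

Emit:
play_rows(
  slide=[
    [0.07,-0.32,0.03],
    [0.12,-0.66,0.06],
    [0.2,-0.98,0.09],
    [0.32,-1.3,0.12],
    [0.46,-1.6,0.15],
    [0.63,-1.89,0.18],
    [0.82,-2.16,0.21],
    [1.05,-2.42,0.24],
    [1.29,-2.65,0.27],
    [1.56,-2.85,0.3],
    [1.84,-3.03,0.33],
    [2.14,-3.18,0.36],
  ],
  delta_rot=[
    [0,0.008,0.098],
    [0,0.008,0.194],
    [0,0.008,0.29],
    [0,0.008,0.386],
    [0,0.008,0.482],
    [0,0.008,0.578],
    [0,0.008,0.673],
    [0,0.008,0.769],
    [0,0.008,0.865],
    [0,0.008,0.961],
    [0,0.008,1.057],
    [0,0.008,1.153],
  ],
)

```text
time: 17.03
tool_pos: [0.4311, 0.2096, 0.1694]
tcp_rot: [3.092, 0.54, -0.002]
wrist_force: [0.6, -4.9, 2.4]
width: 0.002
```

```bash
python3 look.py 9 wrist| egrep "^[0-9]";python3 -c "
from orb import *
th=-160-np.arange(1,11)*4.5
rows(th,.1785-.0032*np.radians(np.maximum(0,-th)))
"
```

```text
17.0333 [0.4311 0.2096 0.1694] [ 3.092e+00  5.400e-01 -2.000e-03] [ 0.64 -4.92  2.39] [ 0.4  -0.05  2.09 -0.    1.11  1.63]
t 17.43 pos [0.4315 0.2101 0.1693] theta -160.1 r 0.0356 F [-1.6 -2.6  2.3] q [ 0.4  -0.05  2.09 -0.    1.11  1.62]
slide [[0.07, -0.27, -0.0], [0.1, -0.54, 0.02], [0.16, -0.81, 0.05], [0.23, -1.08, 0.07], [0.33, -1.33, 0.1], [0.44, -1.58, 0.12], [0.58, -1.82, 0.15], [0.73, -2.05, 0.17], [0.9, -2.27, 0.2], [1.09, -2.47, 0.22]]
rot [[0.002, 0.0, 0.08], [0.002, 0.0, 0.159], [0.002, 0.0, 0.237], [0.002, 0.0, 0.316], [0.002, 0.0, 0.394], [0.002, 0.0, 0.473], [0.002, 0.0, 0.551], [0.002, -0.0, 0.63], [0.002, -0.0, 0.708], [0.002, -0.0, 0.787]]
```

View pics/wrist9.png

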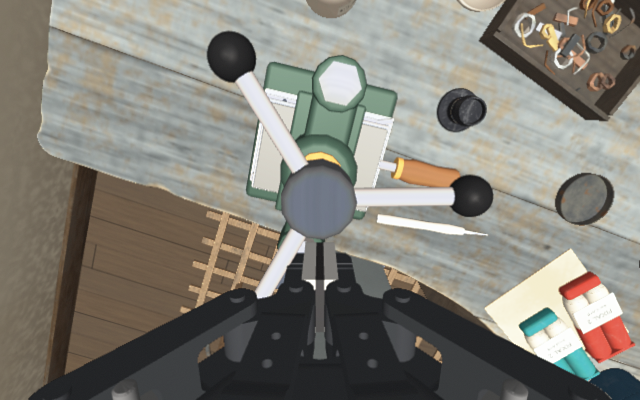

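Joint 6 is running short of range, so for the last part the tool will turn at half rate.

Emit:
play_rows(
  slide=[
    [0.07,-0.27,0],
    [0.1,-0.54,0.02],
    [0.16,-0.81,0.05],
    [0.23,-1.08,0.07],
    [0.33,-1.33,0.1],
    [0.44,-1.58,0.12],
    [0.58,-1.82,0.15],
    [0.73,-2.05,0.17],
  ],
  delta_rot=[
    [0,0,0.04],
    [0,0,0.08],
    [0,0,0.12],
    [0,0,0.16],
    [0,0,0.2],
    [0,0,0.24],
    [0,0,0.28],
    [0,0,0.32],
  ],
)

```text
time: 18.1
tool_pos: [0.4308, 0.2312, 0.167]
tcp_rot: [3.138, 0.046, -0.002]
wrist_force: [-0.8, -4.7, 0.7]
width: -0.003
```

```bash
python3 look.py 10 wrist| egrep "^[0-9]";python3 -c "
from orb import *
th=-196-np.arange(1,11)*2
rows(th,.1785-.0032*np.radians(np.maximum(0,-th)))
"
```

```text
18.1 [0.4308 0.2312 0.167 ] [ 3.138e+00  4.600e-02 -2.000e-03] [-0.79 -4.65  0.74] [ 0.44 -0.03  2.07 -0.    1.1   1.99]
t 18.5 pos [0.431  0.2316 0.1672] theta 164.6 r 0.0353 F [ 0.1 -3.8 -0.5] q [ 0.44 -0.03  2.07 -0.    1.1   1.98]
slide [[0.08, -0.14, -0.03], [0.12, -0.26, -0.01], [0.17, -0.37, -0.0], [0.22, -0.48, 0.01], [0.28, -0.59, 0.02], [0.34, -0.7, 0.03], [0.4, -0.8, 0.04], [0.46, -0.9, 0.05], [0.53, -1.0, 0.06], [0.61, -1.1, 0.07]]
rot [[0.002, 0.0, 0.345], [0.002, 0.0, 0.38], [0.002, 0.0, 0.415], [0.002, 0.0, 0.45], [0.002, 0.0, 0.485], [0.002, 0.0, 0.52], [0.002, 0.0, 0.555], [0.002, 0.0, 0.59], [0.002, 0.0, 0.625], [0.002, 0.0, 0.66]]
```

View pics/wrist10.png

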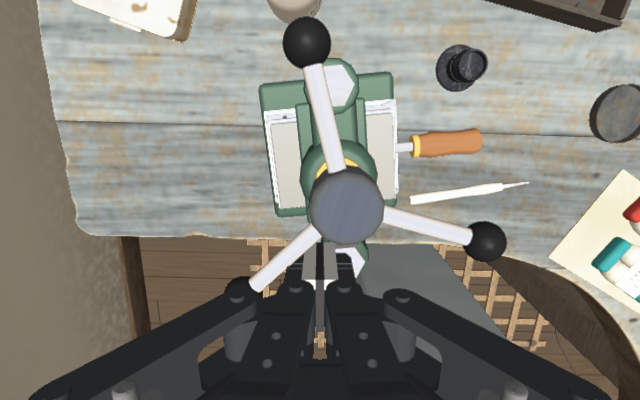

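Emit:
play_rows(
  slide=[
    [0.08,-0.14,0],
    [0.12,-0.26,0],
    [0.17,-0.37,0],
    [0.22,-0.48,0.01],
  ],
  delta_rot=[
    [0,0,0.02],
    [0,0,0.04],
    [0,0,0.06],
    [0,0,0.08],
  ],
)

```text
time: 18.83
tool_pos: [0.4328, 0.2364, 0.1669]
tcp_rot: [3.138, -0.08, -0.002]
wrist_force: [-1.5, -4.5, -1.1]
width: -0.003
```

```bash
python3 -c "
from orb import *
th=-204-np.arange(1,9)*2
rows(th,.1785-.0032*np.radians(np.maximum(0,-th)))
"
```

```text
t 18.83 pos [0.4328 0.2364 0.1669] theta 156.2 r 0.0352 F [-1.5 -4.5 -1.1] q [ 0.45 -0.02  2.06 -0.    1.1   2.07]
slide [[0.07, -0.12, -0.01], [0.12, -0.23, -0.0], [0.18, -0.34, 0.01], [0.23, -0.45, 0.02], [0.3, -0.55, 0.03], [0.36, -0.65, 0.04], [0.43, -0.76, 0.05], [0.5, -0.85, 0.06]]
rot [[0.003, 0.001, 0.403], [0.003, 0.001, 0.438], [0.003, 0.001, 0.473], [0.003, 0.001, 0.508], [0.003, 0.001, 0.543], [0.003, 0.001, 0.577], [0.003, 0.001, 0.612], [0.003, 0.001, 0.647]]
```

Emit:
play_rows(
  slide=[
    [0.07,-0.12,0],
    [0.12,-0.23,0],
    [0.18,-0.34,0.01],
  ],
  delta_rot=[
    [0,0,0.02],
    [0,0,0.04],
    [0,0,0.06],
  ],
)

```text
time: 19.08
tool_pos: [0.4346, 0.2399, 0.1667]
tcp_rot: [3.134, -0.177, -0.003]
wrist_force: [-1.9, -3.8, -1.3]
width: 0.001
```

```bash
python3 look.py 11 wrist| egrep "^[0-9]"; python3 -c "
from orb import *
th=-210-np.arange(1,9)*2
rows(th,.1785-.0032*np.radians(np.maximum(0,-th)))
"
```

```text
19.0833 [0.4346 0.2399 0.1667] [ 3.134e+00 -1.770e-01 -3.000e-03] [-1.9  -3.78 -1.27] [ 0.46 -0.01  2.06 -0.    1.1   2.14]
t 19.48 pos [0.4347 0.2399 0.1668] theta 149.7 r 0.0351 F [-1.5 -2.  -1.2] q [ 0.45 -0.02  2.06 -0.    1.1   2.14]
slide [[0.05, -0.09, 0.01], [0.1, -0.2, 0.02], [0.16, -0.31, 0.03], [0.23, -0.41, 0.05], [0.29, -0.51, 0.06], [0.36, -0.61, 0.07], [0.43, -0.71, 0.08], [0.51, -0.81, 0.09]]
rot [[0.002, 0.001, 0.448], [0.002, 0.001, 0.483], [0.002, 0.001, 0.518], [0.002, 0.001, 0.552], [0.002, 0.001, 0.587], [0.002, 0.0, 0.622], [0.002, 0.0, 0.657], [0.002, 0.0, 0.692]]
```

View pics/wrist11.png

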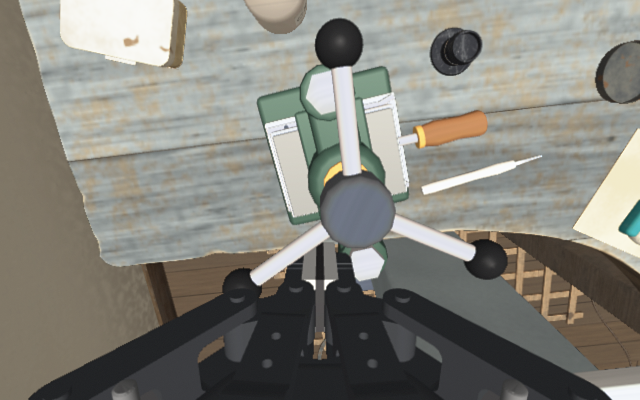

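```bash
cat > wh.py <<'E'
from h import *
import sys
def wheel(B,z):
    st=read_state();c=read_camera("wrist");A=[]
    for u,v in B:
        p=at_z(c,u,v,z,st);d=p[:2]-[.465,.2222];A.append((p.round(4),np.hypot(*d).round(4),np.degrees(np.arctan2(d[1],d[0])).round(1)))
    for a in A:print(*a)
    print("hub top",[at_depth(c,u,v,st)[2].round(4) for u,v in [(357,212),(350,205),(365,215)]])
wheel([(339,43),(486,258),(242,284)],.1745)
E
python3 wh.py
```

```text
[0.5256 0.2232 0.1745] 0.0606 0.9
[0.4359 0.1691 0.1745] 0.0605 -118.7
[0.4353 0.2738 0.1745] 0.0595 119.9
hub top [np.float64(0.1872), np.float64(0.1868), np.float64(0.1872)]
```

Wheel turned 3.69 rad so far with no stiffening yet. I continue in small steps.

Emit:
play_rows(
  slide=[
    [0.05,-0.09,0],
    [0.1,-0.2,0],
    [0.16,-0.31,0.02],
    [0.23,-0.41,0.03],
  ],
  delta_rot=[
    [0,0,0.02],
    [0,0,0.04],
    [0,0,0.06],
    [0,0,0.08],
  ],
)

```text
time: 19.87
tool_pos: [0.4374, 0.2437, 0.1664]
tcp_rot: [3.125, -0.302, -0.002]
wrist_force: [-3.2, -2.8, -1.3]
width: -0.002
```

```bash
python3 -c "
from orb import *
th=-218-np.arange(1,11)*2
rows(th,.1785-.0032*np.radians(np.maximum(0,-th)))
"
```

```text
t 19.87 pos [0.4374 0.2437 0.1664] theta 142.1 r 0.035 F [-3.2 -2.8 -1.3] q [ 0.46 -0.01  2.05 -0.    1.1   2.22]
slide [[0.06, -0.12, 0.02], [0.12, -0.22, 0.03], [0.18, -0.33, 0.04], [0.25, -0.43, 0.05], [0.32, -0.53, 0.06], [0.4, -0.62, 0.07], [0.48, -0.72, 0.08], [0.56, -0.81, 0.09], [0.64, -0.89, 0.11], [0.73, -0.98, 0.12]]
rot [[0.003, 0.001, 0.505], [0.003, 0.001, 0.54], [0.003, 0.0, 0.575], [0.003, 0.0, 0.61], [0.003, 0.0, 0.645], [0.003, 0.0, 0.68], [0.003, 0.0, 0.715], [0.003, 0.0, 0.75], [0.003, 0.0, 0.784], [0.003, 0.0, 0.819]]
```

Emit:
play_rows(
  slide=[
    [0.06,-0.12,0],
    [0.12,-0.22,0.02],
    [0.18,-0.33,0.03],
  ],
  delta_rot=[
    [0,0,0.01],
    [0,0,0.02],
    [0,0,0.03],
  ],
)

```text
time: 20.12
tool_pos: [0.4399, 0.2467, 0.1662]
tcp_rot: [3.12, -0.351, -0.002]
wrist_force: [-2.4, -3.4, 0.2]
width: 0.001
```

```bash
python3 -c "
from orb import *
th=-224-np.arange(1,11)*2
rows(th,.1785-.0032*np.radians(np.maximum(0,-th)))
"
```

```text
t 20.12 pos [0.4399 0.2467 0.1662] theta 135.7 r 0.035 F [-2.4 -3.4  0.2] q [ 0.46  0.    2.04 -0.    1.1   2.26]
slide [[0.06, -0.08, 0.03], [0.13, -0.18, 0.04], [0.2, -0.28, 0.05], [0.27, -0.38, 0.06], [0.35, -0.47, 0.07], [0.43, -0.56, 0.08], [0.52, -0.65, 0.09], [0.61, -0.74, 0.11], [0.7, -0.82, 0.12], [0.79, -0.9, 0.13]]
rot [[0.003, 0.0, 0.579], [0.003, 0.0, 0.614], [0.003, 0.0, 0.649], [0.003, 0.0, 0.684], [0.003, 0.0, 0.719], [0.003, 0.0, 0.753], [0.003, 0.0, 0.788], [0.003, 0.0, 0.823], [0.003, -0.0, 0.858], [0.003, -0.0, 0.893]]
```

Emit:
play_rows(
  slide=[
    [0.06,-0.08,0],
    [0.13,-0.18,0.02],
    [0.2,-0.28,0.03],
  ],
  delta_rot=[
    [0,0,0.01],
    [0,0,0.02],
    [0,0,0.03],
  ],
)

```text
time: 20.37
tool_pos: [0.4419, 0.2486, 0.1658]
tcp_rot: [3.112, -0.399, -0.004]
wrist_force: [-6.7, -6.3, 2.3]
width: -0.001
```

```bash
python3 look.py 12 wrist scene side| egrep "^[0-9]"; python3 -c "
from orb import *
th=-230-np.arange(1,11)*2
rows(th,.1785-.0032*np.radians(np.maximum(0,-th)))
im=cv2.imread('pics/side12.png')[160:290,230:360]
cv2.imwrite('pics/side12c.png',cv2.resize(im,(590,590),interpolation=cv2.INTER_CUBIC))
"
```

```text
20.3667 [0.4419 0.2486 0.1658] [ 3.112 -0.399 -0.004] [-6.72 -6.35  2.28] [ 0.46  0.01  2.03 -0.    1.1   2.29]
t 21.57 pos [0.4419 0.2486 0.1659] theta 131.3 r 0.0351 F [-5.1 -5.1  0.9] q [ 0.46  0.01  2.03 -0.    1.1   2.29]
slide [[0.12, -0.16, 0.03], [0.2, -0.25, 0.04], [0.28, -0.35, 0.05], [0.36, -0.44, 0.06], [0.45, -0.52, 0.07], [0.53, -0.61, 0.08], [0.63, -0.69, 0.09], [0.72, -0.77, 0.11], [0.82, -0.84, 0.12], [0.92, -0.91, 0.13]]
rot [[0.005, 0.001, 0.653], [0.005, 0.001, 0.688], [0.005, 0.001, 0.723], [0.005, 0.001, 0.758], [0.005, 0.001, 0.793], [0.005, 0.001, 0.828], [0.005, 0.0, 0.863], [0.005, 0.0, 0.898], [0.005, 0.0, 0.932], [0.005, 0.0, 0.967]]
```

View pics/wrist12.png

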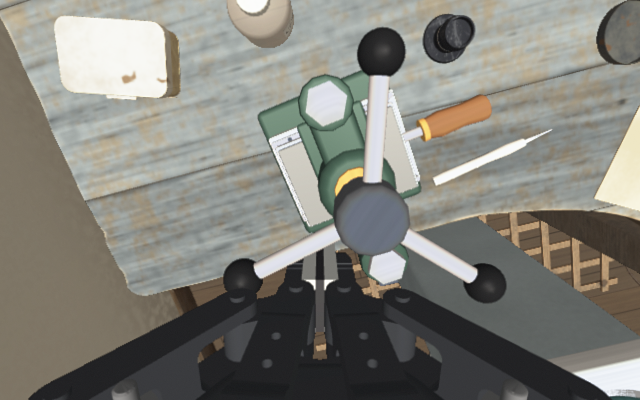

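View pics/side12c.png

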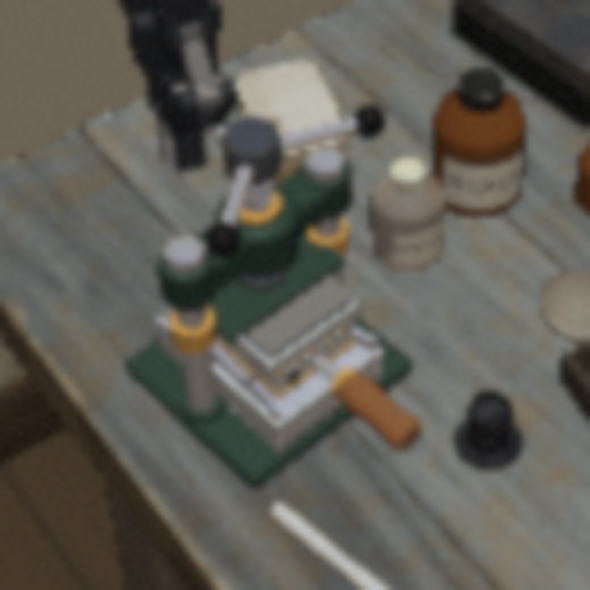

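The force has jumped to about 9 N and the upper plate is down on the frame in the side view, so it is starting to clamp. I push slightly farther to firm it up.

Emit:
play_rows(
  slide=[
    [0.08,-0.1,0],
    [0.14,-0.18,0.02],
    [0.2,-0.25,0.03],
  ],
  delta_rot=[
    [0,0,0.01],
    [0,0,0.02],
    [0,0,0.02],
  ],
)

```text
time: 21.82
tool_pos: [0.4423, 0.2491, 0.1655]
tcp_rot: [3.104, -0.43, -0.012]
wrist_force: [-11.4, -7.0, 5.9]
width: 0.0
```

```bash
python3 -c "
from orb import *
th=-234-np.arange(1,6)*2
rows(th,.1785-.0032*np.radians(np.maximum(0,-th)))
"
```

```text
t 21.82 pos [0.4423 0.2491 0.1655] theta 130.1 r 0.0352 F [-11.4  -7.    5.9] q [ 0.47  0.01  2.03 -0.    1.11  2.31]
slide [[0.24, -0.29, 0.02], [0.32, -0.38, 0.03], [0.41, -0.47, 0.04], [0.5, -0.55, 0.05], [0.58, -0.64, 0.06]]
rot [[0.01, 0.003, 0.702], [0.011, 0.003, 0.737], [0.011, 0.003, 0.772], [0.011, 0.003, 0.807], [0.011, 0.002, 0.842]]
```

Run:
```python
from h import *
import pickle
def w(c,st,B,z=.1735):
    A=[]
    for u,v in B:
        g=c["image"].astype(int).max(2)[v-18:v+19,u-18:u+19]<45
        p=at_z(c,u,v,z,st);d=p[:2]-[.465,.2222];A.append((np.hypot(*d).round(4),np.degrees(np.arctan2(d[1],d[0])).round(1)))
    print(A)
c,st=pickle.load(open("pics/wrist12.pkl","rb"));w(c,st,[(381,51),(486,283),(243,278)])
st=read_state();c=read_camera("wrist");save(c,"wrist13")
g=c["image"].astype(np.uint8).max(2);g=cv2.medianBlur(g,5)
k=cv2.HoughCircles(g,cv2.HOUGH_GRADIENT,1,60,param1=100,param2=18,minRadius=17,maxRadius=28)
print(k)
w(c,st,[(381,51),(486,283),(243,278)]);print(st["wrist_force"])
```

```text
[(np.float64(0.0606), np.float64(-16.2)), (np.float64(0.0613), np.float64(-136.1)), (np.float64(0.0604), np.float64(104.3))]
[[[323.5 100.5  23. ]
  [379.5  51.5  25.2]
  [443.5  35.5  25.2]
  [487.5 281.5  20. ]
  [245.5 281.5  21.8]
  [255.5  10.5  27.4]
  [622.5  33.5  20.5]]]
[(np.float64(0.0604), np.float64(-17.2)), (np.float64(0.0614), np.float64(-137.4)), (np.float64(0.0603), np.float64(103.1))]
[-11.36086594  -7.03635613   5.92314949]
```

View pics/wrist13.png

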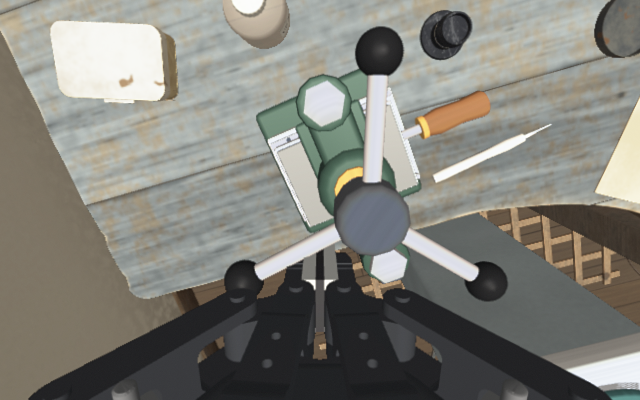

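Emit:
play_rows(
  slide=[
    [0.12,-0.15,0],
    [0.24,-0.29,0.02],
    [0.32,-0.36,0.03],
    [0.32,-0.36,0.03],
  ],
  delta_rot=[
    [0,0,0],
    [0,0,0],
    [0,0,0],
    [0,0,0],
  ],
)

```text
time: 22.2
tool_pos: [0.4424, 0.2502, 0.1648]
tcp_rot: [3.099, -0.43, -0.025]
wrist_force: [-14.8, -9.1, 8.8]
width: -0.0
```

```bash
python3 -c "
from orb import *
rows([-210,-200],[.166,.166])
"
```

```text
t 22.2 pos [0.4424 0.2502 0.1648] theta 128.9 r 0.036 F [-14.8  -9.1   8.8] q [ 0.47  0.02  2.02 -0.    1.12  2.31]
slide [[-0.46, 1.22, -0.1], [-0.56, 1.82, -0.08]]
rot [[0.016, 0.012, 0.248], [0.015, 0.014, 0.074]]
```

It takes 17 N (about 0.6 N m) with hardly any motion, so it is firmly clamped. I'll release and rise.

Emit:
play_rows(
  slide=[
    [-0.05,0.2,0],
    [-0.2,0.6,0],
    [-0.45,1.2,0],
    [-0.45,1.2,-2],
    [-0.45,1.2,-5],
    [-0.45,1.2,-9],
    [-0.45,1.2,-11],
    [-0.45,1.2,-11],
    [-0.45,1.2,-11],
  ],
  delta_rot=[
    [0,0,0],
    [0,0,0],
    [0,0,0],
    [0,0,0],
    [0,0,0],
    [0,0,0],
    [0,0,0],
    [0,0,0],
    [0,0,0],
  ],
)

```text
time: 22.95
tool_pos: [0.4385, 0.2418, 0.2776]
tcp_rot: [3.103, -0.431, -0.017]
wrist_force: [0.1, 0.2, -1.1]
width: -0.003
```

```bash
python3 look.py 14 wrist scene side; python3 -c "
import cv2
im=cv2.imread('pics/side14.png')[160:290,230:360]
cv2.imwrite('pics/side14c.png',cv2.resize(im,(590,590),interpolation=cv2.INTER_CUBIC))
"
```

```text
22.95 [0.4385 0.2418 0.2776] [ 3.103 -0.431 -0.017] [ 0.07  0.23 -1.15] [ 0.46 -0.08  1.91 -0.    1.33  2.3 ]
wrist press [328.0, 136.8] 0.78 atz [0.4632 0.2212 0.    ] dep [0.4784 0.222  0.1355]
wrist handle_end [425.9, 97.2] 0.75 atz [0.4805 0.112  0.051 ] dep [0.4811 0.1143 0.0585]
wrist wheel_hub [331.6, 163.7] 0.78 atz [0.4657 0.2248 0.186 ] dep [0.4659 0.2248 0.1872]
wrist loupe [399.9, 50.1] 0.98 atz [0.5358 0.1155 0.    ] dep [0.5341 0.1223 0.0261]
wrist scalpel [434.5, 136.3] 0.68 atz [0.428  0.0944 0.    ] dep [0.4296 0.097  0.0081]
scene press [312.7, 269.3] 0.58 atz [0.4685 0.2202 0.    ] dep [0.4331 0.1831 0.0485]
scene mould_frame [311.2, 252.9] 0.91 atz [0.468  0.2225 0.04  ] dep [0.4403 0.1934 0.0756]
scene handle_end [359.4, 271.1] 0.84 atz [0.484  0.1198 0.051 ] dep [0.4765 0.1137 0.0601]
scene wheel_hub [308.7, 194.6] 0.67 atz [0.4518 0.2076 0.186 ] dep [0.4567 0.2129 0.1809]
scene wheel_hub [309.2, 243.7] 0.18 atz [0.3666 0.1194 0.186 ] dep [0.445  0.2026 0.0882]
scene spoke_ball [308.3, 215.6] 0.86 atz [0.412  0.1678 0.186 ] dep [0.4182 0.1744 0.1791]
scene loupe [375.3, 275.0] 0.85 atz [0.5381 0.1254 0.    ] dep [0.5219 0.1133 0.0194]
scene scalpel [348.7, 314.4] 0.77 atz [0.4326 0.0967 0.    ] dep [0.4259 0.091  0.0099]
side mould_frame [287.6, 230.2] 0.61 atz [0.469  0.2316 0.04  ] dep [0.4508 0.2001 0.0818]
side handle_end [322.3, 256.2] 0.7 atz [0.4845 0.1115 0.051 ] dep [0.5081 0.141  0.0006]
side wheel_hub [284.5, 192.9] 0.83 atz [0.4581 0.2134 0.186 ] dep [0.457  0.2116 0.1879]
side spoke_ball [276.2, 210.4] 0.68 atz [0.4159 0.1798 0.186 ] dep [0.4181 0.184  0.1811]
side spoke_ball [285.7, 229.7] 0.4 atz [0.403  0.1248 0.186 ] dep [0.4462 0.2008 0.086 ]
side loupe [340.6, 255.3] 0.47 atz [0.546  0.1169 0.    ] dep [0.536  0.1063 0.0192]
side scalpel [305.6, 287.0] 0.51 atz [0.4254 0.0955 0.    ] dep [0.4241 0.0935 0.0038]
```

View pics/wrist14.png

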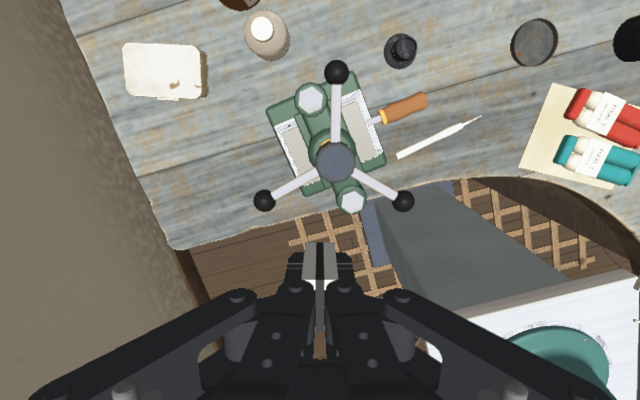

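View pics/side14c.png

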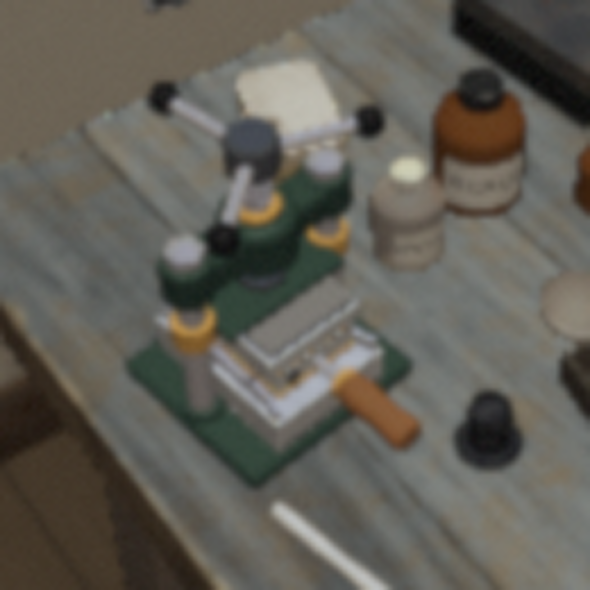

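The plate sits on the frame, the handle end is unchanged at (0.481, 0.114), and the hub has sunk 13 mm. The bystanders are in place and the tool is clear with no force reading.

```bash
python3 -c "
from workcell import *
s=read_state();print(s['time'],s['joint_vel'].round(4),s['wrist_force'].round(2))
print(finish_job())"
```

```text
24.15 [0.0003 0.0009 0.0027 0.0008 0.0004 0.001 ] [0.18 1.   0.23]
the job is handed in; nothing more can be done
None
```

The frame is pushed home and clamped, and I handed the job in at about 24 s; no verdict is reported.

- **Frame:** I pushed it by the handle end with the closed fingertips. It slid at about 2–3 N until the force rose to 17.7 N with no further motion, which I took as the back stop. After clamping, the handle end was still at about (0.481, 0.114).
- **Wheel:** I pushed one spoke round clockwise by about 4.0 rad in one continuous orbit. It ran at about 4–5 N, then stiffened to 17 N (about 0.6 N m) with almost no motion, well above the 0.3 N m expected for a firm clamp.
- **Last checks:** The hub had sunk 13 mm and the upper plate sat on the frame. The loupe and scalpel were where they started to within the measurement (a few mm). I checked the cream tin only by eye. The arm was clear, with about 1 N or less on the wrist.

**What was not certain:** I had no direct reading of the wheel joint or the clamp force. I inferred both from the stiffening and the turn. The hub height first suggested the wheel started at about 0.4 rad, but the turn needed points to 0.1–0.2 rad. That is within the camera's roughly 2 mm error. Some side-camera hub and handle estimates were off by 1–3 cm, so I did not use them.

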